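Gauge slide carriers against a flip stop and snap their covers shut

TASK

Load the slide press: flip the orange stop down onto the fence, then set all the slide carriers that are there side by side on the bed, flat and square against the fence, the first tight against the stop and each next one tight against the one before. With the row complete flip the stop back up, and only then press shut, until it snaps, the green cover over every carrier; covers over empty bays stay open, and the other things on the bench stay where they are.

Things in the scene. Friction and masses are not known exactly. Their poses are not given: they have to be found in the camera images.
- bed: fixed slide press, pose varies: aluminium bed (x -92 to 0 mm, top at z 12) with a grey fence (x 0 to 64, 30 high) along its far edge, both y -145 to 210. Origin on the underside, in the plane of the fence's face; x points into the fence (about away from the robot), y along it towards the stop, z up. Carriers slide freely on the bed, 84 mm side square to the fence.
- dock (a point): corner of fence face and stop foot (stop down) on the bed's top: bed frame (0, 130, 12) mm, axes as the bed's. A carrier in bay 1 has its origin at dock x -42, y -32, z 0 mm; each next bay is 64 to 64.5 mm further to -y.
- stop (a joint): flip stop: 0 = down, 1.52 to 1.85 = up (end stop 1.85); hinge about bed +y; 0.1 kg, balances by light friction at 1.52 to 1.7, beyond that falls either way. Steel arm 16 mm wide (y), 10 thick, 140 long, over the bed when down; orange gauge foot on its right side, 26 to 82 mm from the hinge, its face 40 mm to -y of the arm's middle, 3 mm above the bed.
- stop_grip (a point): middle of the orange grip block at the stop arm's free end (22 long, 16 wide along y, 22 high), 128 mm from the hinge, moves with the stop; in front of the bed's edge when down. Pinched across its 16 mm (fingers closing along the fence) it pivots between the pads.
- stop_hinge (a point): centre of the stop's hinge: bed frame (20, 170, 34) mm; axes as the bed's, the hinge turns about y
- cover1 (a joint): green snap cover of bay 1 (1 is next to the stop, 4 farthest): 0 = shut, 2.0 = fully open, leaning back; hinge about bed +y through bed frame (20, 98, 34) mm. Past vertical it falls to about 0.35; there a detent needs 3 to 6 N at its free end, then snaps it shut and holds (0 to 0.03). Frame 60 wide, 127 long, 5 thick; slot for the rib 30 wide, 12 to 113 mm from the hinge.
- cover1_tab (a point): middle of the gripping part of the yellow finger tab of cover1, 150 mm from its hinge; the tab (14 wide along y, 10 thick) reaches from the 60 x 14 x 8 mm green press bar (113 to 127 mm from the hinge) to 162 mm. Shut, bar and tab lie level in front of the bed's edge, 34 mm above the table. Pinched across its 14 mm it pivots between the pads.
- cover2 (a joint): green snap cover of bay 2 (1 is next to the stop, 4 farthest): 0 = shut, 2.0 = fully open, leaning back; hinge about bed +y through bed frame (20, 33.5, 34) mm. Past vertical it falls to about 0.35; there a detent needs 3 to 6 N at its free end, then snaps it shut and holds (0 to 0.03). Frame 60 wide, 127 long, 5 thick; slot for the rib 30 wide, 12 to 113 mm from the hinge.
- cover2_tab (a point): middle of the gripping part of the yellow finger tab of cover2, 150 mm from its hinge; the tab (14 wide along y, 10 thick) reaches from the 60 x 14 x 8 mm green press bar (113 to 127 mm from the hinge) to 162 mm. Shut, bar and tab lie level in front of the bed's edge, 34 mm above the table. Pinched across its 14 mm it pivots between the pads.
- cover3 (a joint): green snap cover of bay 3 (1 is next to the stop, 4 farthest): 0 = shut, 2.0 = fully open, leaning back; hinge about bed +y through bed frame (20, -31, 34) mm. Past vertical it falls to about 0.35; there a detent needs 3 to 6 N at its free end, then snaps it shut and holds (0 to 0.03). Frame 60 wide, 127 long, 5 thick; slot for the rib 30 wide, 12 to 113 mm from the hinge.
- cover3_tab (a point): middle of the gripping part of the yellow finger tab of cover3, 150 mm from its hinge; the tab (14 wide along y, 10 thick) reaches from the 60 x 14 x 8 mm green press bar (113 to 127 mm from the hinge) to 162 mm. Shut, bar and tab lie level in front of the bed's edge, 34 mm above the table. Pinched across its 14 mm it pivots between the pads.
- cover4 (a joint): green snap cover of bay 4 (1 is next to the stop, 4 farthest): 0 = shut, 2.0 = fully open, leaning back; hinge about bed +y through bed frame (20, -95.5, 34) mm. Past vertical it falls to about 0.35; there a detent needs 3 to 6 N at its free end, then snaps it shut and holds (0 to 0.03). Frame 60 wide, 127 long, 5 thick; slot for the rib 30 wide, 12 to 113 mm from the hinge.
- cover4_tab (a point): middle of the gripping part of the yellow finger tab of cover4, 150 mm from its hinge; the tab (14 wide along y, 10 thick) reaches from the 60 x 14 x 8 mm green press bar (113 to 127 mm from the hinge) to 162 mm. Shut, bar and tab lie level in front of the bed's edge, 34 mm above the table. Pinched across its 14 mm it pivots between the pads.
- carrier1: loose slide carrier (two to four are present, all alike; any may go in any bay, either way round), 0.14 kg nominal: white block 84 (x) x 64 (y) x 18 mm (z), two glass slides on top, and a blue upright lifting rib in the middle, 40 (x) x 12 (y) mm, from z 18 to 48. Origin: centre of the underside; z up. It stands on the bench paper right of the press at the start.
- carrier2: loose slide carrier (two to four are present, all alike; any may go in any bay, either way round), 0.14 kg nominal: white block 84 (x) x 64 (y) x 18 mm (z), two glass slides on top, and a blue upright lifting rib in the middle, 40 (x) x 12 (y) mm, from z 18 to 48. Origin: centre of the underside; z up. It stands on the bench paper right of the press at the start.
- carrier3: loose slide carrier (two to four are present, all alike; any may go in any bay, either way round), 0.14 kg nominal: white block 84 (x) x 64 (y) x 18 mm (z), two glass slides on top, and a blue upright lifting rib in the middle, 40 (x) x 12 (y) mm, from z 18 to 48. Origin: centre of the underside; z up. It stands on the bench paper right of the press at the start.
- carrier4: loose slide carrier (two to four are present, all alike; any may go in any bay, either way round), 0.14 kg nominal: white block 84 (x) x 64 (y) x 18 mm (z), two glass slides on top, and a blue upright lifting rib in the middle, 40 (x) x 12 (y) mm, from z 18 to 48. Origin: centre of the underside; z up. It stands on the bench paper right of the press at the start.
- reagent: white reagent bottle with orange cap, 44 mm across, 85 high; bystander, to be left alone; origin: centre of its underside
- tipbox: green pipette tip box with clear lid, 79 x 114 x 65 mm; bystander, to be left alone; origin: centre of its underside
- beaker: glass beaker, 70 mm across, 90 high; bystander, to be left alone; origin: centre of its underside
- marker: white and red marker pen, 135 mm, lying; bystander, to be left alone; origin: centre of its underside
- timer: grey lab timer, 55 x 70 x 18 mm; bystander, to be left alone; origin: centre of its underside
- slidebox: blue slide box, 90 x 170 x 34 mm; bystander, to be left alone; origin: centre of its underside
- forceps: steel forceps, 130 mm, lying; bystander, to be left alone; origin: centre of its underside
Not all that is in view belongs to the job. What is shaped like the carrier2 but pink or purple is not meant.

How it is judged:
On the way, in this order (a step that is already met when the one before it is completed fails the run):
1. the flip stop is down on the fence, with no carrier in the row yet (value of joint stop below 0.06 rad and horizontal distance between each of carrier1, carrier2, carrier3, carrier4 and bed above 0.15 m), for 0.2 s.
2. with the stop still down, all carriers stand in a gapless row on the bed, against the fence and the stop (value of joint stop below 0.06 rad and x of carrier1 in the frame of dock between -0.046 and -0.038 m and z of carrier1 in the frame of dock between -0.003 and 0.003 m and angle between the x axis of each of carrier1, carrier2, carrier3, carrier4 and the x axis of bed, either way round below 0.07 rad and angle between each of carrier1, carrier2, carrier3, carrier4's own z axis and vertical below 0.05 rad and linear speed of each of carrier1, carrier2, carrier3, carrier4 below 0.02 m/s and (y of carrier1 in the frame of dock between -0.036 and -0.028 m or y of carrier1 in the frame of dock between -0.1007 and -0.0917 m or y of carrier1 in the frame of dock between -0.1654 and -0.1554 m or y of carrier1 in the frame of dock between -0.2301 and -0.2191 m) and x of carrier2 in the frame of dock between -0.046 and -0.038 m and z of carrier2 in the frame of dock between -0.003 and 0.003 m and (y of carrier2 in the frame of dock between -0.036 and -0.028 m or y of carrier2 in the frame of dock between -0.1007 and -0.0917 m or y of carrier2 in the frame of dock between -0.1654 and -0.1554 m or y of carrier2 in the frame of dock between -0.2301 and -0.2191 m) and x of carrier3 in the frame of dock between -0.046 and -0.038 m and z of carrier3 in the frame of dock between -0.003 and 0.003 m and (y of carrier3 in the frame of dock between -0.036 and -0.028 m or y of carrier3 in the frame of dock between -0.1007 and -0.0917 m or y of carrier3 in the frame of dock between -0.1654 and -0.1554 m or y of carrier3 in the frame of dock between -0.2301 and -0.2191 m) and x of carrier4 in the frame of dock between -0.046 and -0.038 m and z of carrier4 in the frame of dock between -0.003 and 0.003 m and (y of carrier4 in the frame of dock between -0.036 and -0.028 m or y of carrier4 in the frame of dock between -0.1007 and -0.0917 m or y of carrier4 in the frame of dock between -0.1654 and -0.1554 m or y of carrier4 in the frame of dock between -0.2301 and -0.2191 m) and (y of carrier1 in the frame of dock between -0.036 and -0.028 m or y of carrier2 in the frame of dock between -0.036 and -0.028 m or y of carrier3 in the frame of dock between -0.036 and -0.028 m or y of carrier4 in the frame of dock between -0.036 and -0.028 m) and (y of carrier1 in the frame of dock between -0.1007 and -0.0917 m or y of carrier2 in the frame of dock between -0.1007 and -0.0917 m or y of carrier3 in the frame of dock between -0.1007 and -0.0917 m or y of carrier4 in the frame of dock between -0.1007 and -0.0917 m) and (y of carrier1 in the frame of dock between -0.1654 and -0.1554 m or y of carrier2 in the frame of dock between -0.1654 and -0.1554 m or y of carrier3 in the frame of dock between -0.1654 and -0.1554 m or y of carrier4 in the frame of dock between -0.1654 and -0.1554 m or (not (y of carrier1 in the frame of dock between -0.2301 and -0.2191 m) and not (y of carrier2 in the frame of dock between -0.2301 and -0.2191 m) and not (y of carrier3 in the frame of dock between -0.2301 and -0.2191 m) and not (y of carrier4 in the frame of dock between -0.2301 and -0.2191 m)))), for 0.3 s.
3. the stop is flipped up while all four covers are still open (value of joint stop above 1.45 rad and value of joint each of cover1, cover2, cover3, cover4 above 0.7 rad), for 0.2 s.
At the end, for the whole second after the job is handed in: Stop up (over 1.45 rad); every carrier flat, at rest, within 4 mm of the fence, square within 4 degrees, in a gapless row from bay 1, within 4 to 5.5 mm of its place along the fence; the cover over each carrier shut (below 0.10 rad), covers over empty bays open (over 1 rad) (value of joint stop above 1.45 rad and x of carrier1 in the frame of dock between -0.046 and -0.038 m and z of carrier1 in the frame of dock between -0.003 and 0.003 m and angle between the x axis of each of carrier1, carrier2, carrier3, carrier4 and the x axis of bed, either way round below 0.07 rad and angle between each of carrier1, carrier2, carrier3, carrier4's own z axis and vertical below 0.05 rad and linear speed of each of carrier1, carrier2, carrier3, carrier4 below 0.02 m/s and (y of carrier1 in the frame of dock between -0.036 and -0.028 m or y of carrier1 in the frame of dock between -0.1007 and -0.0917 m or y of carrier1 in the frame of dock between -0.1654 and -0.1554 m or y of carrier1 in the frame of dock between -0.2301 and -0.2191 m) and x of carrier2 in the frame of dock between -0.046 and -0.038 m and z of carrier2 in the frame of dock between -0.003 and 0.003 m and (y of carrier2 in the frame of dock between -0.036 and -0.028 m or y of carrier2 in the frame of dock between -0.1007 and -0.0917 m or y of carrier2 in the frame of dock between -0.1654 and -0.1554 m or y of carrier2 in the frame of dock between -0.2301 and -0.2191 m) and x of carrier3 in the frame of dock between -0.046 and -0.038 m and z of carrier3 in the frame of dock between -0.003 and 0.003 m and (y of carrier3 in the frame of dock between -0.036 and -0.028 m or y of carrier3 in the frame of dock between -0.1007 and -0.0917 m or y of carrier3 in the frame of dock between -0.1654 and -0.1554 m or y of carrier3 in the frame of dock between -0.2301 and -0.2191 m) and x of carrier4 in the frame of dock between -0.046 and -0.038 m and z of carrier4 in the frame of dock between -0.003 and 0.003 m and (y of carrier4 in the frame of dock between -0.036 and -0.028 m or y of carrier4 in the frame of dock between -0.1007 and -0.0917 m or y of carrier4 in the frame of dock between -0.1654 and -0.1554 m or y of carrier4 in the frame of dock between -0.2301 and -0.2191 m) and (y of carrier1 in the frame of dock between -0.036 and -0.028 m or y of carrier2 in the frame of dock between -0.036 and -0.028 m or y of carrier3 in the frame of dock between -0.036 and -0.028 m or y of carrier4 in the frame of dock between -0.036 and -0.028 m) and (y of carrier1 in the frame of dock between -0.1007 and -0.0917 m or y of carrier2 in the frame of dock between -0.1007 and -0.0917 m or y of carrier3 in the frame of dock between -0.1007 and -0.0917 m or y of carrier4 in the frame of dock between -0.1007 and -0.0917 m) and (y of carrier1 in the frame of dock between -0.1654 and -0.1554 m or y of carrier2 in the frame of dock between -0.1654 and -0.1554 m or y of carrier3 in the frame of dock between -0.1654 and -0.1554 m or y of carrier4 in the frame of dock between -0.1654 and -0.1554 m or (not (y of carrier1 in the frame of dock between -0.2301 and -0.2191 m) and not (y of carrier2 in the frame of dock between -0.2301 and -0.2191 m) and not (y of carrier3 in the frame of dock between -0.2301 and -0.2191 m) and not (y of carrier4 in the frame of dock between -0.2301 and -0.2191 m))) and ((y of carrier1 in the frame of dock between -0.036 and -0.028 m and value of joint cover1 below 0.1 rad) or (y of carrier1 in the frame of dock between -0.1007 and -0.0917 m and value of joint cover2 below 0.1 rad) or (y of carrier1 in the frame of dock between -0.1654 and -0.1554 m and value of joint cover3 below 0.1 rad) or (y of carrier1 in the frame of dock between -0.2301 and -0.2191 m and value of joint cover4 below 0.1 rad)) and ((y of carrier2 in the frame of dock between -0.036 and -0.028 m and value of joint cover1 below 0.1 rad) or (y of carrier2 in the frame of dock between -0.1007 and -0.0917 m and value of joint cover2 below 0.1 rad) or (y of carrier2 in the frame of dock between -0.1654 and -0.1554 m and value of joint cover3 below 0.1 rad) or (y of carrier2 in the frame of dock between -0.2301 and -0.2191 m and value of joint cover4 below 0.1 rad)) and ((y of carrier3 in the frame of dock between -0.036 and -0.028 m and value of joint cover1 below 0.1 rad) or (y of carrier3 in the frame of dock between -0.1007 and -0.0917 m and value of joint cover2 below 0.1 rad) or (y of carrier3 in the frame of dock between -0.1654 and -0.1554 m and value of joint cover3 below 0.1 rad) or (y of carrier3 in the frame of dock between -0.2301 and -0.2191 m and value of joint cover4 below 0.1 rad)) and ((y of carrier4 in the frame of dock between -0.036 and -0.028 m and value of joint cover1 below 0.1 rad) or (y of carrier4 in the frame of dock between -0.1007 and -0.0917 m and value of joint cover2 below 0.1 rad) or (y of carrier4 in the frame of dock between -0.1654 and -0.1554 m and value of joint cover3 below 0.1 rad) or (y of carrier4 in the frame of dock between -0.2301 and -0.2191 m and value of joint cover4 below 0.1 rad)) and (value of joint cover3 above 1 rad or y of carrier1 in the frame of dock between -0.1654 and -0.1554 m or y of carrier2 in the frame of dock between -0.1654 and -0.1554 m or y of carrier3 in the frame of dock between -0.1654 and -0.1554 m or y of carrier4 in the frame of dock between -0.1654 and -0.1554 m) and (value of joint cover4 above 1 rad or y of carrier1 in the frame of dock between -0.2301 and -0.2191 m or y of carrier2 in the frame of dock between -0.2301 and -0.2191 m or y of carrier3 in the frame of dock between -0.2301 and -0.2191 m or y of carrier4 in the frame of dock between -0.2301 and -0.2191 m)); the robot touches nothing.
It fails at once if a bystander is knocked out of its place (more than 40 mm) (distance of any of reagent, tipbox, beaker, marker, timer, slidebox, forceps from where it was at the start of the episode above 0.04 m).
Of carrier1, carrier2, carrier3, carrier4 only 2 to 4 are there at a start; the rules pass over those that are not, and their reading is None.
At some moment in a run one of carrier1, carrier2, carrier3, carrier4 may be knocked a few centimetres aside while the robot is not near it.
Once in a run the grip may slacken for a moment while it holds something.
It also fails if it takes over 210 s, if anything falls off the work surface, if the arm or the gripper's body presses on something with over 40 N, if the wrist force passes 120 N, or if a joint passes its speed limit or range.

ROBOT

A 6-joint arm with a two-finger parallel gripper is mounted at the origin on the work surface. World frame = base frame: x ahead of the robot, y to its left, z up, the work surface at z = 0. Lengths are in m, angles in rad, forces in N, time in s.
With the tool pointing down it reaches from about 0.325 to 0.9 m from the base axis. Payload 6.1 kg.
Tool frame: the origin (TCP) lies midway between the tips of the shut fingers; the grasp point (between the pads) lies 19 mm behind it; z points along the fingers, y is the line along which they close (so a half turn about z gives the same grasp; the last joint's range is limited). The gripper opens to 85 mm and grips with 20 to 120 N. Pads are 22 mm wide; open, the fingers measure 114 mm over their backs; the gripper's body (76 mm by 85 mm) begins 54 mm behind the grasp point. The pads swing forward as they close: fully open they stand 13 mm farther back than shut.
Start: joints at [-0.126, 0.22, 1.526, -0, 1.395, -0.126], TCP at [0.625, -0, 0.206] pointing down, gripper open.
Joint ranges: [-2.98, 2.98], [-0.91, 2.08], [0.09, 2.57], [-1.24, 4.39], [0.2, 2.65], [-2.68, 2.68]. Speed limits (rad/s): [2.57, 2.57, 3.01, 3.14, 3.14, 3.14].

INTERFACE

Orientations are given as [roll, pitch, yaw] about the fixed x, y, z axes, in that order (R = Rz(yaw) Ry(pitch) Rx(roll)).
In Python, from plant import movep, move_l, set_joints, gripper_to, hold, inverse_kinematics, observe, get_image, get_calibration, Unreachable, job_done gives the robot as it stands. Calls block until the motion is done:
- movep(position, orientation): joint-space move of the TCP to a pose.
- move_l(position, feed=0.15, rotation=None, max_force=None): straight line of the TCP; rotation=None keeps the orientation; feed is the mean speed in m/s. With max_force (N) it stops when the force on the tool has changed by that much, and returns True; else False.
- set_joints(angles): joint-space move.
- gripper_to(opening, f_grip=None): finger opening in m; f_grip is the grip in N (None keeps the last); returns when the fingers have stopped.
- hold(seconds).
- inverse_kinematics(position, orientation): joint angles nearest the present ones, or None.
- observe(): the state.
- get_image(name): name is "scene" or "side" or "wrist"; returns (picture, depth): 420x560x3 uint8, red, green, blue; 420x560 float32, m along the optical axis (not along the pixel's ray), 0 where there is no reading.
- get_calibration(name): a dict with "intrinsics" (3x3 intrinsics, pixels), "world_from_camera" (4x4, takes a point from camera to world coordinates). Camera axes: x right, y down, z forward; pixel columns grow to the right and rows downward; lengths in m; the calibration is good to about 2 mm. The wrist camera is an equidistant fisheye: a pixel r from the principal point sees the ray r / f radians off the axis. A picture is of the moment at which its call begins: read the wrist's pose just before it. get_calibration takes no time and is no camera call; for the wrist camera it gives the pose at the moment of the call.
A pose or a line that the arm cannot do raises Unreachable and nothing moves.
- job_done(): hands the job in; it is judged then, once.
The state is a dict: "time_s": time; "q": joint angles; "joint_velocities": joint speeds; "joint_torque": joint torques, N m; "eef_pos": TCP position; "tcp_rot": TCP orientation; "ft_force": force on the tool from outside, world axes, zero at the start; "torque": the same for the moment, N m; "opening": finger opening in m; "grasp_force": force on a finger pad.
Only numpy, scipy, OpenCV 4.12 (cv2) and the standard library are available. Lean on these libraries where they do the work, as an engineer would, in place of code of your own. Each camera call takes 0.05 s, during which the arm holds its last target. There are 200 camera calls.

## Working session

There is one attempt and no reset: what is moved stays moved. The work goes in short steps, each a Python script; the robot and the scene stay as the last script left them, time stands still between calls to the robot, and variables do not carry over. Pictures are saved under pics/ and viewed, at most 14 in all, crops included, and the job is handed in when it is done.

```bash
ls; mkdir -p pics; python3 - <<'E'
from plant import *
import cv2,numpy as np
for n in("scene","side"):
    im,d=get_image(n); cv2.imwrite(f"pics/{n}0.png",im[:,:,::-1]); np.savez(f"{n}0.npz",im=im,d=d)
    c=get_calibration(n); print(n,np.round(c["intrinsics"],1).tolist(),np.round(c["world_from_camera"],3).tolist())
o=observe();print({k:np.round(v,3).tolist() for k,v in o.items()})
E
```

```text
pics
scene [[427.9, 0.0, 277.3], [0.0, 427.9, 218.3], [0.0, 0.0, 1.0]] [[0.684, 0.585, -0.436, 1.034], [0.729, -0.559, 0.394, -0.518], [-0.014, -0.587, -0.809, 1.001], [0.0, 0.0, 0.0, 1.0]]
side [[416.5, 0.0, 279.3], [0.0, 416.5, 209.4], [0.0, 0.0, 1.0]] [[-0.907, -0.24, 0.345, 0.173], [-0.42, 0.528, -0.738, 0.731], [-0.005, -0.815, -0.58, 0.683], [0.0, 0.0, 0.0, 1.0]]
{'time_s': 0.1, 'q': [-0.126, 0.221, 1.528, 0.0, 1.395, -0.126], 'joint_velocities': [-0.001, -0.001, -0.004, -0.0, 0.0, -0.001], 'joint_torque': [0.001, -49.824, -39.055, -0.0, 0.006, -0.0], 'eef_pos': [0.624, 0.0, 0.205], 'tcp_rot': [-3.14, -0.0, 1.571], 'ft_force': [0.319, -0.204, -0.018], 'torque': [-0.005, -0.037, -0.026], 'grasp_force': 0.0, 'opening': 0.085}
```

View pics/scene0.png

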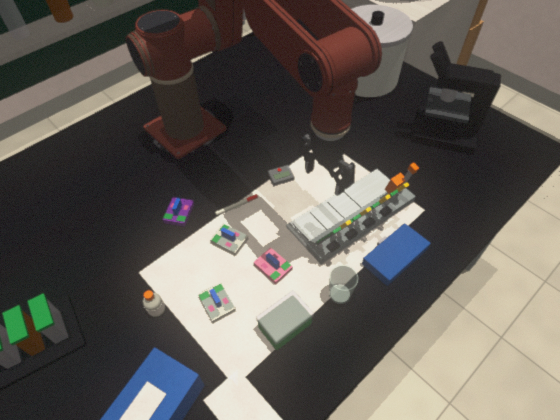

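View pics/side0.png

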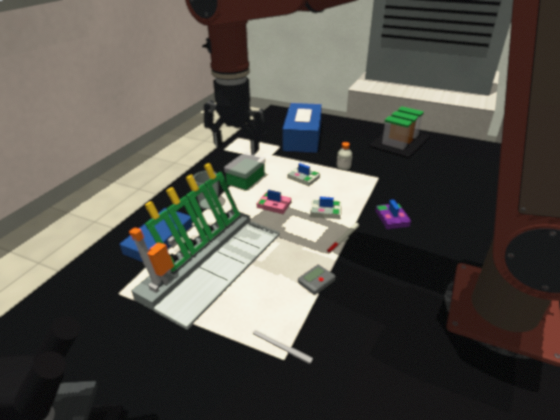

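The scene shows two white carriers at about (229,239) and (217,300). The pink (272,264) and purple (178,210) ones are decoys. The press is around (350,215), with its stop up at (405,178). I'll build a top-down map from the depth.

```bash
cat > h.py <<'E'
from plant import *
import cv2,numpy as np
def cloud(n,im=None,d=None,c=None):
    if im is None:
        c=get_calibration(n); im,d=get_image(n)
    if c is None: c=get_calibration(n)
    K=c["intrinsics"];T=np.array(c["world_from_camera"])
    v,u=np.mgrid[:im.shape[0],:im.shape[1]]
    x=(u-K[0][2])/K[0][0];y=(v-K[1][2])/K[1][1]
    if n=="wrist":
        r=np.hypot(x,y)+1e-9;s=np.tan(np.minimum(r,1.5))/r;x=x*s;y=y*s
    P=np.stack([x*d,y*d,d],-1)@T[:3,:3].T+T[:3,3]
    P[d<=0]=np.nan
    return im,P
def ortho(im,P,x0,x1,y0,y1,res=0.001,zmax=0.25):
    # rows: x decreasing downward, cols: y decreasing rightward
    H=int((x1-x0)/res);W=int((y1-y0)/res)
    O=np.zeros((H,W,3),np.uint8);Z=np.full((H,W),-1.)
    p=P.reshape(-1,3);c=im.reshape(-1,3);m=np.isfinite(p[:,0])&(p[:,2]<zmax)
    p=p[m];c=c[m];i=((x1-p[:,0])/res).astype(int);j=((y1-p[:,1])/res).astype(int)
    k=(i>=0)&(i<H)&(j>=0)&(j<W);p,c,i,j=p[k],c[k],i[k],j[k]
    o=np.argsort(p[:,2]);O[i[o],j[o]]=c[o];Z[i[o],j[o]]=p[o,2]
    return O,Z
E
python3 - <<'E'
from h import *
for n in("scene","side"):
    f=np.load(n+"0.npz");im,P=cloud(n,f["im"],f["d"]);hsv=cv2.cvtColor(im,cv2.COLOR_RGB2HSV).astype(int)
    O,Z=ortho(im,P,.25,.95,-.5,.5,.0025)
    cv2.imwrite(f"pics/o_{n}.png",cv2.resize(O,None,fx=2,fy=2,interpolation=0)[:,:,::-1])
    h,s,v=hsv[...,0],hsv[...,1],hsv[...,2]
    for nm,m in(("yellow",(h>22)&(h<33)&(s>150)&(v>120)),("blue",(h>105)&(h<125)&(s>140)&(v>60)),("orange",(h>5)&(h<18)&(s>180)&(v>130))):
        m=m&np.isfinite(P[...,0])&(P[...,0]>.3)
        N,L,S,C=cv2.connectedComponentsWithStats(m.astype(np.uint8))
        for i in range(1,N):
            if S[i,4]>6: print(n,nm,S[i,4],np.round(C[i]),np.round(np.median(P[L==i],0),4),np.round(P[L==i][:,2].max(),3))
    b=(P[...,2]>.008)&(P[...,2]<.016)&(s<60)&(v>90); print(n,"bedpts",b.sum())
E
```

```text
scene yellow 19 [406. 184.] [0.7381 0.1865 0.1807] 0.184
scene yellow 19 [387. 196.] [0.73   0.1228 0.1804] 0.182
scene yellow 16 [368. 209.] [0.7226 0.0569 0.18  ] 0.183
scene yellow 15 [348. 222.] [ 0.7151 -0.007   0.1812] 0.186
scene blue 1564 [399. 251.] [0.8139 0.1113 0.0336] 0.04
scene blue 40 [227. 232.] [ 0.4598 -0.1819  0.0478] 0.052
scene blue 2822 [156. 385.] [ 0.6698 -0.536   0.0849] 0.09
scene orange 46 [414. 166.] [0.7112 0.26   0.1697] 0.175
scene orange 103 [398. 179.] [0.6881 0.2407 0.1153] 0.12
scene orange 53 [148. 294.] [ 0.4909 -0.4436  0.0849] 0.088
scene bedpts 3163
side yellow 86 [210. 170.] [ 0.7056 -0.002   0.1673] 0.182
side yellow 101 [192. 182.] [0.7134 0.0607 0.1677] 0.183
side yellow 113 [173. 195.] [0.7207 0.1254 0.1662] 0.184
side yellow 120 [152. 209.] [0.7282 0.1889 0.1665] 0.182
side blue 1362 [301. 130.] [ 0.6718 -0.4977  0.0736] 0.09
side blue 64 [303. 169.] [ 0.5819 -0.3183  0.038 ] 0.05
side blue 75 [273. 195.] [ 0.6019 -0.1446  0.0391] 0.05
side blue 92 [326. 201.] [ 0.4567 -0.1766  0.0386] 0.05
side blue 114 [185. 219.] [0.7667 0.0419 0.033 ] 0.037
side blue 154 [163. 231.] [0.7862 0.109  0.034 ] 0.037
side blue 128 [147. 237.] [0.8046 0.146  0.034 ] 0.037
side blue 275 [129. 248.] [0.8291 0.1931 0.0281] 0.036
side orange 29 [345. 144.] [ 0.4902 -0.4432  0.0839] 0.087
side orange 89 [136. 233.] [0.7049 0.2656 0.1675] 0.173
side orange 431 [160. 258.] [0.6732 0.2475 0.1015] 0.12
side bedpts 5487
```

```bash
python3 -c "
import cv2,numpy as np
a=cv2.imread('pics/o_scene.png');b=cv2.imread('pics/o_side.png')
cv2.imwrite('pics/o2.png',cv2.resize(np.hstack([a,b]),(800,280)) if 0 else a)"
```

```text
(no output)
```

View pics/o_scene.png

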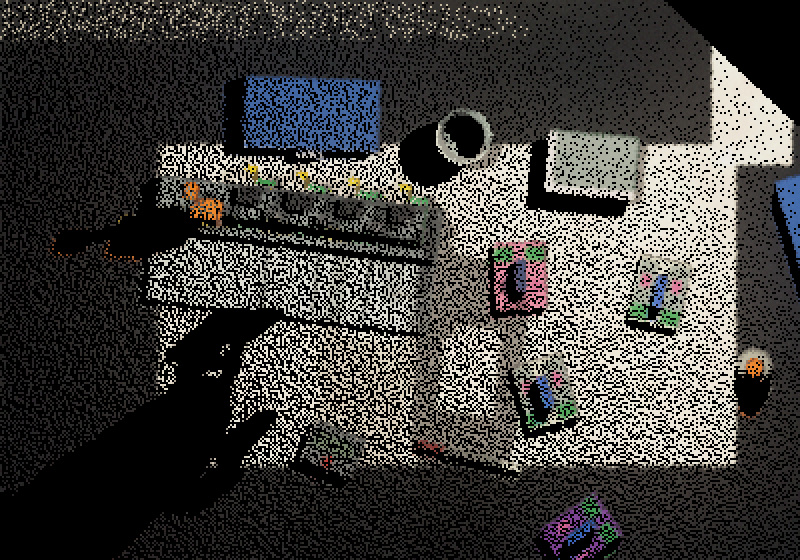

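```bash
python3 - <<'E'
from h import *
for n in("scene","side"):
    f=np.load(n+"0.npz");im,P=cloud(n,f["im"],f["d"])
    p=P[np.isfinite(P[...,0])]
    for yaw in(-.125,-.118,-.111):
        c,s=np.cos(yaw),np.sin(yaw)
        u=p[:,0]*c+p[:,1]*s; v=-p[:,0]*s+p[:,1]*c
        for nm,lo,hi,q in(("bed",.009,.015,(.5,.66)),("fence",.027,.033,(.58,.72))):
            m=(p[:,2]>lo)&(p[:,2]<hi)&(u>q[0])&(u<q[1])&(v>-.08)&(v<.36)
            uu,vv=u[m],v[m]; out=[]
            for a in np.arange(-.04,.3,.03):
                k=(vv>a)&(vv<a+.03)
                if k.sum()>20: out.append((round(a+.015,3),*np.round(np.percentile(uu[k],[2,98]),4)))
            e=np.array(out)
            print(n,yaw,nm,len(uu),"slopes",np.round(np.polyfit(e[:,0],e[:,1],1),4) if len(e)>2 else None,np.round(np.polyfit(e[:,0],e[:,2],1),4) if len(e)>2 else None,"v ext",np.round(np.percentile(vv,[.5,99.5]),4))
            if yaw==-.118: print(e[:,1:].T.tolist())
E
```

```text
scene -0.125 bed 2253 slopes [0.0053 0.5344] [-0.0591  0.6275] v ext [-0.0544  0.3582]
scene -0.125 fence 1218 slopes [-0.0062  0.6266] [-0.005   0.6888] v ext [-0.0698  0.3578]
scene -0.118 bed 2269 slopes [0.0119 0.5346] [-0.0494  0.6268] v ext [-0.0545  0.357 ]
[[0.5355, 0.5349, 0.5367, 0.5351, 0.5351, 0.5354, 0.5393, 0.5399, 0.5384, 0.5361], [0.6442, 0.6155, 0.6149, 0.6148, 0.6158, 0.6149, 0.616, 0.6153, 0.6163, 0.6159]]
scene -0.118 fence 1226 slopes [1.000e-04 6.266e-01] [0.0021 0.6887] v ext [0.0286 0.3584]
[[0.6267, 0.6267, 0.6257, 0.6268, 0.627, 0.6267, 0.6272, 0.6264, 0.6264, 0.6265], [0.6885, 0.6893, 0.6892, 0.689, 0.6885, 0.689, 0.6888, 0.6899, 0.6894, 0.6892]]
scene -0.111 bed 2286 slopes [0.0176 0.5349] [-0.0378  0.6258] v ext [-0.0556  0.3569]
scene -0.111 fence 1242 slopes [0.0073 0.6266] [0.0079 0.6889] v ext [0.0242 0.3581]
side -0.125 bed 3963 slopes [-0.0022  0.5309] [-0.0053  0.6231] v ext [-0.0465  0.3588]
side -0.125 fence 1074 slopes [-0.0032  0.622 ] [-0.077  0.687] v ext [-0.0717  0.3587]
side -0.118 bed 4023 slopes [0.0041 0.531 ] [0.0017 0.6232] v ext [-0.0499  0.3587]
[[0.5314, 0.5311, 0.5315, 0.5317, 0.5316, 0.5313, 0.5314, 0.5317, 0.5326, 0.5325], [0.6229, 0.624, 0.623, 0.6234, 0.6239, 0.623, 0.6236, 0.6237, 0.6237, 0.6237]]
side -0.118 fence 1110 slopes [0.0039 0.6221] [-0.0591  0.6867] v ext [-0.0753  0.3592]
[[0.6225, 0.6225, 0.6224, 0.6222, 0.6217, 0.6231, 0.6235, 0.6229, 0.6235, 0.623], [0.6848, 0.6699, 0.6835, 0.6823, 0.6835, 0.6838, 0.668, 0.6854, 0.666, 0.659]]
side -0.111 bed 4102 slopes [0.0106 0.5311] [0.009  0.6232] v ext [-0.0539  0.3589]
side -0.111 fence 1152 slopes [0.0107 0.6221] [-0.0381  0.6853] v ext [-0.0771  0.3591]
```

```bash
python3 - <<'E'
from h import *
Y=-.12
o=observe();print(inverse_kinematics([.55,.15,.33],[np.pi,0,Y]),inverse_kinematics([.55,.15,.33],[np.pi,0,Y+np.pi]))
def go(p,rpy):
    movep(p,rpy); hold(.3)
for k,p in enumerate([[.57,.17,.33],[.52,-.2,.40]]):
    go(p,[np.pi,0,Y]); c=get_calibration("wrist"); im,d=get_image("wrist")
    cv2.imwrite(f"pics/w{k}.png",im[:,:,::-1]); np.savez(f"w{k}.npz",im=im,d=d,K=c["intrinsics"],T=c["world_from_camera"])
    print(np.round(c["world_from_camera"],3).tolist(),np.round(observe()["q"],2),observe()["time_s"])
E
```

```text
[ 1.27937940e-01  3.75638990e-02  1.49860993e+00 -4.44089210e-16
  1.60541883e+00  1.81873427e+00] [ 0.12793794  0.0375639   1.49860993  0.          1.60541883 -1.32285839]
[[-0.12, -0.94, -0.32, 0.652], [-0.993, 0.114, 0.038, 0.16], [0.001, 0.322, -0.947, 0.498], [0.0, 0.0, 0.0, 1.0]] [ 0.16  0.1   1.44 -0.    1.61  1.85] 2.175
[[-0.119, -0.94, -0.32, 0.603], [-0.993, 0.113, 0.038, -0.209], [0.001, 0.322, -0.947, 0.568], [0.0, 0.0, 0.0, 1.0]] [-0.51  0.01  1.4   0.    1.73  1.18] 3.9417
```

View pics/w0.png

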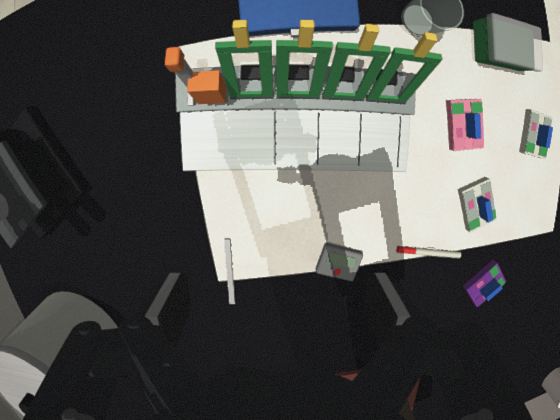

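View pics/w1.png

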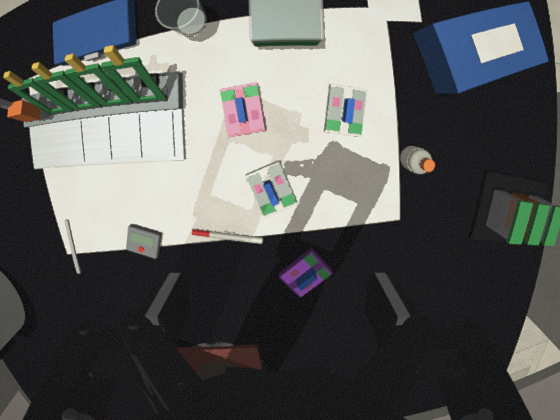

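The wrist views confirm two carriers, at (347,108) and (271,188) in w1. The bed, the raised stop at (205,85) in w0 and four open covers are also clear. Next I'll compute the poses.

```bash
cat >> h.py <<'E'
def carriers(im,P,ref=None):
    """white carriers: rib top (blue, z .04-.055) centroid+axis refined by block top footprint"""
    h,s,v=[a.astype(int) for a in cv2.split(cv2.cvtColor(im,cv2.COLOR_RGB2HSV))]
    x,y,z=P[...,0],P[...,1],P[...,2]
    blue=(h>100)&(h<130)&(s>110)&(z>.03)&(z<.07)&(x<.72)
    N,L,S,C=cv2.connectedComponentsWithStats(blue.astype(np.uint8)); out=[]
    for i in range(1,N):
        if S[i,4]<25: continue
        r=np.median(P[L==i],0)
        m=(np.hypot(x-r[0],y-r[1])<.065)&(z>.012)&(z<.065)
        pk=(m&(s>70)&((h>140)&(h<180))).sum()/m.sum()
        b=m&(z>.012)&(z<.024) if r[2]<.055 else m
        b|=m
        (cx,cy),(w,hh),a=cv2.minAreaRect((P[b][:,:2]*1000).astype(np.float32))
        a=np.deg2rad(a)+(0 if w>hh else np.pi/2)
        t=m&(z>.043)&(z<.054)&blue
        q=P[t]; 
        ra=None;rc=[np.nan]*2
        if len(q)>8:
            (rx,ry),(rw,rh),ra=cv2.minAreaRect((q[:,:2]*1000).astype(np.float32)); ra=np.deg2rad(ra)+(0 if rw>rh else np.pi/2); rc=[rx/1000,ry/1000]; ra=(ra+np.pi/2)%np.pi-np.pi/2
        out.append(dict(pink=round(pk,2),c=np.round([cx/1000,cy/1000],4),size=np.round([max(w,hh),min(w,hh)],1),yaw=round((a+np.pi/2)%np.pi-np.pi/2,3),rib=np.round(rc,4),ribyaw=ra and round(ra,3),n=len(q)))
    return out
E
python3 - <<'E'
from h import *
for k in(0,1):
    f=np.load(f"w{k}.npz");im,P=cloud("wrist",f["im"],f["d"],dict(intrinsics=f["K"],world_from_camera=f["T"]))
    print("table z",np.nanmedian(P[...,2][(P[...,2]<.01)&(P[...,2]>-.01)]))
    for c in carriers(im,P): print(c)
    p=P[np.isfinite(P[...,0])];yaw=-.12;c,s=np.cos(yaw),np.sin(yaw)
    u=p[:,0]*c+p[:,1]*s; v=-p[:,0]*s+p[:,1]*c;z=p[:,2]
    for nm,lo,hi,q in(("bed",.008,.016,(.5,.66)),("fence",.026,.034,(.6,.72))):
        m=(z>lo)&(z<hi)&(u>q[0])&(u<q[1])&(v>-.02)&(v<.42)
        uu,vv=u[m],v[m];out=[]
        for a in np.arange(.04,.38,.02):
            kk=(vv>a)&(vv<a+.02)
            if kk.sum()>20: out.append((a+.01,*np.percentile(uu[kk],[2,98])))
        e=np.array(out);print(k,nm,np.round(np.polyfit(e[:,0],e[:,1],1),4),np.round(np.polyfit(e[:,0],e[:,2],1),4),"med",np.round(np.median(e[:,1:],0),4),"vext",np.round(np.percentile(vv,[.2,1,99,99.8]),4))
    hsv=cv2.cvtColor(im,cv2.COLOR_RGB2HSV).astype(int);h,S_,V=hsv[...,0],hsv[...,1],hsv[...,2]
    for nm,mm in(("yellow",(h>18)&(h<33)&(S_>130)),("orange",(h>5)&(h<16)&(S_>150))):
        N,L,S,C=cv2.connectedComponentsWithStats((mm&np.isfinite(P[...,0])).astype(np.uint8))
        for i in range(1,N):
            if S[i,4]>60:
                w=P[L==i];uu=w[:,0]*c+w[:,1]*s;vv=-w[:,0]*s+w[:,1]*c
                print(k,nm,np.round(C[i]),"u",np.round(np.percentile(uu,[3,50,97]),4),"v",np.round(np.percentile(vv,[3,50,97]),4),"z",np.round(np.percentile(w[:,2],[3,50,97]),4))
E
```

```text
table z 0.0007777192748995299
{'pink': np.float64(0.59), 'c': array([ 0.6043, -0.1502]), 'size': array([84.8, 65.6]), 'yaw': np.float64(0.039), 'rib': array([ 0.6049, -0.1497]), 'ribyaw': np.float64(0.056), 'n': 167}
{'pink': np.float64(0.03), 'c': array([ 0.5841, -0.3237]), 'size': array([84.6, 66.4]), 'yaw': np.float64(-0.22), 'rib': array([ 0.584 , -0.3231]), 'ribyaw': np.float64(-0.231), 'n': 115}
{'pink': np.float64(0.06), 'c': array([ 0.4593, -0.181 ]), 'size': array([85.6, 66.1]), 'yaw': np.float64(0.296), 'rib': array([ 0.46 , -0.181]), 'ribyaw': np.float64(0.264), 'n': 145}
{'pink': np.float64(0.4), 'c': array([ 0.2843, -0.2256]), 'size': array([84.7, 67.3]), 'yaw': np.float64(-0.963), 'rib': array([ 0.2837, -0.2257]), 'ribyaw': np.float64(-0.978), 'n': 116}
0 bed [4.000e-04 5.357e-01] [0.006  0.6211] med [0.5359 0.6223] vext [0.0307 0.0342 0.38   0.3831]
0 fence [0.0056 0.6239] [0.0142 0.6768] med [0.6253 0.6859] vext [0.0307 0.0331 0.3817 0.3833]
0 yellow [240.  33.] u [0.6932 0.7035 0.7317] v [0.2658 0.2722 0.2875] z [0.0685 0.1722 0.1833]
0 yellow [306.  33.] u [0.6932 0
[... 1494 characters left out ...]
88 0.0301 0.3779 0.3819]
1 fence [0.0023 0.625 ] [-0.0181  0.6816] med [0.6256 0.6837] vext [0.0286 0.0297 0.3692 0.3803]
1 yellow [113.  55.] u [0.6934 0.7033 0.714 ] v [0.0714 0.0758 0.0838] z [0.1522 0.1718 0.1825]
1 yellow [75. 63.] u [0.6935 0.7036 0.7139] v [0.1356 0.1394 0.1477] z [0.1522 0.1705 0.1824]
1 yellow [41. 70.] u [0.6939 0.7049 0.7537] v [0.1997 0.2032 0.3723] z [-0.0011  0.1685  0.1822]
1 yellow [12. 78.] u [0.6939 0.7044 0.7539] v [0.2639 0.2672 0.4683] z [-0.0004  0.1675  0.1823]
1 orange [ 23. 111.] u [0.6371 0.6532 0.6715] v [0.3029 0.3076 0.341 ] z [0.064  0.1033 0.1174]
1 orange [428. 165.] u [0.519  0.5405 0.549 ] v [-0.427  -0.3798 -0.3715] z [0.0007 0.085  0.0871]
```

```bash
cat >> h.py <<'E'
YAW=-.12; U0,V0=.6255,.174
cs,sn=np.cos(YAW),np.sin(YAW); DOWN=[np.pi,0,YAW]
def B(x,y,z):  # bed mm-> world m
    u,v=U0+x/1000,V0+y/1000
    return [u*cs-v*sn,u*sn+v*cs,z/1000]
def toB(p): return np.round([((p[0]*cs+p[1]*sn)-U0)*1000,((-p[0]*sn+p[1]*cs)-V0)*1000,p[2]*1000],1)
def st():
    o=observe();return "t",round(o["time_s"],1),"bed",toB(o["eef_pos"]),"open",np.round(o["opening"]*1000,1),"gf",np.round(o["grasp_force"],1),"F",np.round(o["ft_force"],1)
def arc(y,L,th0,th1,dz,n,feed=.12,mf=None):
    for th in np.linspace(th0,th1,n+1)[1:]:
        if move_l(B(20-L*np.cos(th),y,34+L*np.sin(th)+dz),feed,max_force=mf): print("force at",round(th,2)); return True
E
python3 - <<'E'
from h import *
gripper_to(.045,25)
movep(B(55,170,230),DOWN)
L=128;th=1.85
move_l(B(20-L*np.cos(th),170,34+L*np.sin(th)-14),.1,max_force=15)
print(st())
gripper_to(.0,25);print(st())
arc(170,L,th,0.0,-14,9)
print(st())
im,d=get_image("scene");cv2.imwrite("pics/s1.png",cv2.resize(im[120:290,240:480],None,fx=3,fy=3)[:,:,::-1])
E
```

```text
('t', 7.3, 'bed', array([ 55.9, 170.3, 144.2]), 'open', np.float64(45.2), 'gf', np.float64(0.0), 'F', array([ 0.2, -0.8,  0. ]))
('t', 7.8, 'bed', array([ 55.8, 170.7, 144.2]), 'open', np.float64(11.0), 'gf', np.float64(25.0), 'F', array([1.5, 2.6, 3.5]))
('t', 11.1, 'bed', array([-132.4,  167.7,    9.6]), 'open', np.float64(-0.4), 'gf', np.float64(27.9), 'F', array([-53.8,  12.9,   8.4]))
```

View pics/s1.png

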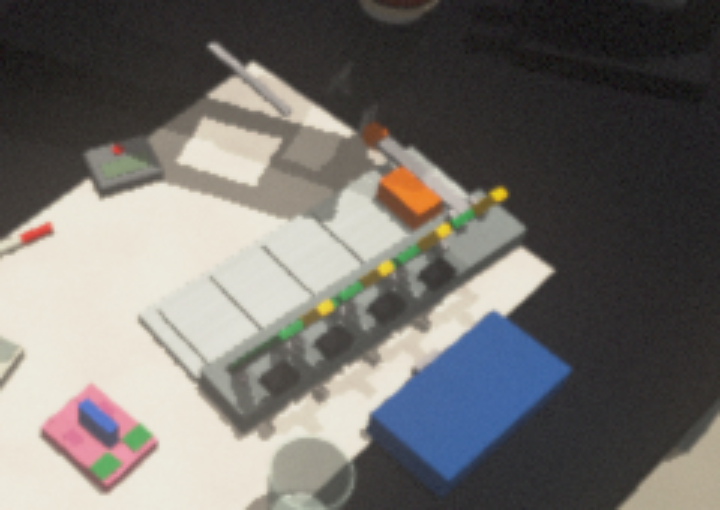

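The stop is lying down over the bed, but the fingers slipped off its grip and are pressing on it. I'll back off and pick the first carrier, after a fresh look.

```bash
cat >> h.py <<'E'
def look(x,y,z=.40,tag=None):
    movep([x,y,z],DOWN); hold(.3)
    c=get_calibration("wrist"); im,d=get_image("wrist"); im,P=cloud("wrist",im,d,c)
    if tag: cv2.imwrite(f"pics/{tag}.png",im[:,:,::-1])
    return im,P
def found(im,P): return [c for c in carriers(im,P) if c["pink"]<.15 and 70<c["size"][0]<100]
def pick(c):
    yaw=c["yaw"]; ry=[np.pi,0,yaw]; p=c["rib"] if np.isfinite(c["rib"][0]) else c["c"]
    gripper_to(.04,40)
    movep([p[0],p[1],.15],ry); move_l([p[0],p[1],.019],.12,max_force=15)
    gripper_to(0,50); print("grip",st()); move_l([p[0],p[1],.14],.12); print("lift",st())
E
python3 - <<'E'
from h import *
move_l(B(-170,168,14),.08); move_l(B(-170,168,150),.15); print(st())
im,P=look(.52,-.2)
for c in found(im,P): print(c)
f=sorted(found(im,P),key=lambda c:-c["c"][1])
pick(f[0])
E
```

```text
('t', 13.1, 'bed', array([-170.7,  167.6,  148.7]), 'open', np.float64(0.1), 'gf', np.float64(0.0), 'F', array([-1.2, -0.2, -0.6]))
{'pink': np.float64(0.06), 'c': array([ 0.5841, -0.3244]), 'size': array([84.6, 65.2]), 'yaw': np.float64(-0.215), 'rib': array([ 0.5841, -0.324 ]), 'ribyaw': np.float64(-0.217), 'n': 176}
{'pink': np.float64(0.06), 'c': array([ 0.4594, -0.1824]), 'size': array([84.9, 64.5]), 'yaw': np.float64(0.285), 'rib': array([ 0.46  , -0.1825]), 'ribyaw': np.float64(0.288), 'n': 163}
grip ('t', 18.6, 'bed', array([-146.4, -300.3,   19.7]), 'open', np.float64(9.6), 'gf', np.float64(49.0), 'F', array([-0.5,  0.3,  3.2]))
lift ('t', 19.7, 'bed', array([-147.7, -299.8,  139. ]), 'open', np.float64(10.2), 'gf', np.float64(34.8), 'F', array([-0.1, -0.3, -1.1]))
```

```bash
cat >> h.py <<'E'
def place(y,zt=31.7,top=150):
    y0=y-7
    movep(B(-50,y0,top),DOWN); print("held",st())
    print(move_l(B(-50,y0,zt+6),.12,max_force=10))
    print("z",move_l(B(-50,y0,zt-4),.02,max_force=4),st())
    zz=toB(observe()["eef_pos"])[2]+.5
    print("x",move_l(B(-30,y0,zz),.02,max_force=6),st())
    xx=toB(observe()["eef_pos"])[0]
    print("y",move_l(B(xx,y+12,zz),.02,max_force=6),st())
    print("x",move_l(B(xx+8,toB(observe()["eef_pos"])[1],zz),.02,max_force=5),st())
    p=toB(observe()["eef_pos"])
E
python3 - <<'E'
from h import *
place(98)
E
```

```text
held ('t', 21.2, 'bed', array([-49.9,  90. , 149.7]), 'open', np.float64(9.5), 'gf', np.float64(50.4), 'F', array([-0. , -0.1, -1.5]))
False
z True ('t', 22.7, 'bed', array([-49.4,  91.3,  31.7]), 'open', np.float64(9.3), 'gf', np.float64(51.1), 'F', array([-0.2,  0.4,  4.5]))
x True ('t', 23.3, 'bed', array([-42.4,  91.3,  31.7]), 'open', np.float64(9.5), 'gf', np.float64(51.2), 'F', array([-0.7,  0.2,  4.5]))
y True ('t', 23.8, 'bed', array([-42.5,  98.9,  31.7]), 'open', np.float64(9.5), 'gf', np.float64(51.1), 'F', array([ 0.1, -0.9,  4.8]))
x True ('t', 24.1, 'bed', array([-42.5,  98.9,  31.7]), 'open', np.float64(9.6), 'gf', np.float64(51.1), 'F', array([0.1, 0.4, 3.4]))
```

```bash
python3 - <<'E'
from h import *
gripper_to(.035); p=toB(observe()["eef_pos"]); move_l(B(p[0],p[1],150),.15)
im,P=look(.50,-.08,.40)
for c in found(im,P): print(c,toB([*c["c"],0]),toB([*c["rib"],0]))
f=[c for c in found(im,P) if c["c"][1]<-.1]; print(len(f),st())
im,P=look(.50,-.28,.33)
f=[c for c in found(im,P) if c["c"][1]<-.1]; print(f)
pick(f[0])
E
```

```text
{'pink': np.float64(0.05), 'c': array([ 0.5844, -0.3241]), 'size': array([85.9, 65.2]), 'yaw': np.float64(-0.215), 'rib': array([ 0.5844, -0.3233]), 'ribyaw': np.float64(-0.199), 'n': 161} [  -6.5 -425.8    0. ] [  -6.6 -425.     0. ]
1 ('t', 27.2, 'bed', array([-119.5, -193.2,  399.6]), 'open', np.float64(35.1), 'gf', np.float64(0.0), 'F', array([ 0.3, -0.6,  0.8]))
[{'pink': np.float64(0.07), 'c': array([ 0.5844, -0.3247]), 'size': array([84.8, 65. ]), 'yaw': np.float64(-0.208), 'rib': array([ 0.5842, -0.3242]), 'ribyaw': np.float64(-0.202), 'n': 231}]
grip ('t', 31.1, 'bed', array([  -6.1, -426.2,   19.9]), 'open', np.float64(9.3), 'gf', np.float64(49.0), 'F', array([-0.9,  1.5,  3.7]))
lift ('t', 32.2, 'bed', array([  -7.4, -425.5,  138.7]), 'open', np.float64(9.3), 'gf', np.float64(48.8), 'F', array([-0.6, -0. , -1.8]))
```

```bash
python3 - <<'E'
from h import *
place(34.5)
gripper_to(.035); p=toB(observe()["eef_pos"]); move_l(B(p[0],p[1],150),.15)
im,P=look(*B(-90,60,0)[:2],.28,tag="w3")
h,s,v=[a.astype(int) for a in cv2.split(cv2.cvtColor(im,cv2.COLOR_RGB2HSV))]
blue=(h>100)&(h<130)&(s>110)&(P[...,2]>.054)&(P[...,2]<.066)&(P[...,0]<.72)
N,L,S,C=cv2.connectedComponentsWithStats(blue.astype(np.uint8))
for i in range(1,N):
    if S[i,4]>25:
        (a,b),wh,an=cv2.minAreaRect((P[L==i][:,:2]*1000).astype(np.float32));print(toB([a/1000,b/1000,0]),np.round(wh,1),round(an+np.rad2deg(-YAW),1),np.round(np.median(P[L==i][:,2]),4))
E
```

```text
held ('t', 33.9, 'bed', array([-49.5,  26.4, 149.9]), 'open', np.float64(9.3), 'gf', np.float64(48.8), 'F', array([-0.5, -0.8, -1.1]))
False
z True ('t', 35.4, 'bed', array([-49.3,  27.8,  31.9]), 'open', np.float64(9.2), 'gf', np.float64(49.5), 'F', array([-0.2,  0.6,  3.5]))
x True ('t', 35.6, 'bed', array([-49.3,  27.8,  31.9]), 'open', np.float64(9.3), 'gf', np.float64(49.5), 'F', array([-0.4,  0.4,  3.9]))
y True ('t', 36.2, 'bed', array([-49.4,  34.9,  31.9]), 'open', np.float64(9.8), 'gf', np.float64(49.6), 'F', array([-0.2, -1.8,  4.9]))
x True ('t', 36.4, 'bed', array([-48.9,  34.9,  31.9]), 'open', np.float64(9.3), 'gf', np.float64(49.5), 'F', array([0.4, 0.4, 2.7]))
[-42.6  98.1   0. ] [11.1 38.7] 90.7 0.0602
[-48.9  34.6   0. ] [10.9 38.7] 90.5 0.0602
```

View pics/w3.png

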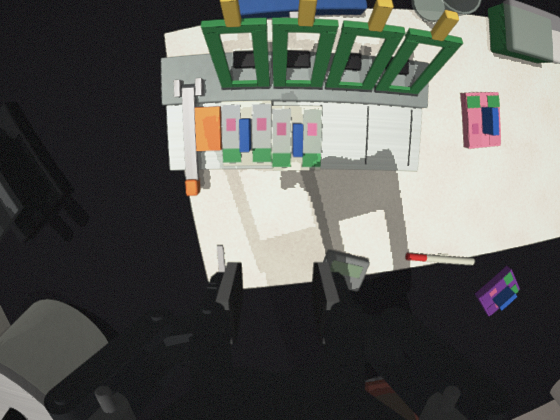

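In w3 both carriers stand in the row next to the lowered stop. The second one (298,140) is still 6 mm short of the fence, because its x-push triggered too early. I'll regrip it and push again.

```bash
cat >> h.py <<'E'
def ribs(im,P):
    h,s,v=[a.astype(int) for a in cv2.split(cv2.cvtColor(im,cv2.COLOR_RGB2HSV))]
    blue=(h>100)&(h<130)&(s>110)&(P[...,2]>.054)&(P[...,2]<.066)&(P[...,0]<.72)
    N,L,S,C=cv2.connectedComponentsWithStats(blue.astype(np.uint8))
    for i in range(1,N):
        if S[i,4]>25:
            (a,b),wh,an=cv2.minAreaRect((P[L==i][:,:2]*1000).astype(np.float32));print(toB([a/1000,b/1000,0]),np.round(wh,1),round(an+np.rad2deg(-YAW),1))
E
python3 - <<'E'
from h import *
movep(B(-48.5,34.8,130),DOWN); move_l(B(-48.5,34.8,33),.12,max_force=15); gripper_to(0,40); hold(.2)
p=toB(observe()["eef_pos"])
for k in range(3):
    r=move_l(B(-34,p[1],32.5),.02,max_force=8);p=toB(observe()["eef_pos"]);print(r,st())
    if p[0]>-44: break
print(move_l(B(p[0],p[1]+6,32.5),.02,max_force=7),st())
gripper_to(.035); p=toB(observe()["eef_pos"]); move_l(B(p[0],p[1],150),.15)
ribs(*look(*B(-90,60,0)[:2],.28))
E
```

```text
True ('t', 41.2, 'bed', array([-46.6,  35. ,  34.2]), 'open', np.float64(8.7), 'gf', np.float64(39.4), 'F', array([-0. ,  0. ,  3.8]))
True ('t', 41.5, 'bed', array([-46.1,  35. ,  34.2]), 'open', np.float64(8.4), 'gf', np.float64(39.4), 'F', array([-0.4, -0.8,  4.2]))
True ('t', 41.8, 'bed', array([-45.6,  35. ,  34.3]), 'open', np.float64(8.5), 'gf', np.float64(39.4), 'F', array([-0.7, -0.4,  5.1]))
True ('t', 42.0, 'bed', array([-45.7,  35. ,  34.2]), 'open', np.float64(8.0), 'gf', np.float64(39.4), 'F', array([-1.4, -1.3,  4.7]))
[-42.5  98.1   0. ] [11.1 38.7] 90.9
[-46.5  34.6   0. ] [10.9 38.6] 90.6
```

```bash
python3 - <<'E'
from h import *
movep(B(-46.5,34.8,130),DOWN); move_l(B(-46.5,34.8,34),.12,max_force=15); gripper_to(0,40); hold(.2)
for k in range(4):
    p=toB(observe()["eef_pos"])
    r=move_l(B(-35,p[1],p[2]+.8),.02,max_force=12);p=toB(observe()["eef_pos"]);print(r,st())
    if p[0]>-43.2: break
print(move_l(B(p[0],p[1]+5,p[2]+.5),.02,max_force=10),st())
gripper_to(.035); p=toB(observe()["eef_pos"]); move_l(B(p[0],p[1],150),.15)
ribs(*look(*B(-90,60,0)[:2],.28))
E
```

```text
False ('t', 47.2, 'bed', array([-35.2,  34.9,  35.5]), 'open', np.float64(-0.0), 'gf', np.float64(0.0), 'F', array([0.8, 0.3, 0.6]))
False ('t', 47.6, 'bed', array([-35.2,  40.1,  36. ]), 'open', np.float64(0.2), 'gf', np.float64(0.0), 'F', array([-0.1,  0.1, -0. ]))
[-42.5  98.1   0. ] [11.1 38.8] 91.3
[-44.   34.7   0. ] [10.9 38.5] 90.5
```

```bash
python3 - <<'E'
from h import *
print(st()); im,P=look(*B(-90,60,0)[:2],.24)
cv2.imwrite("pics/w4.png",cv2.resize(im[70:220,150:350],None,fx=4,fy=4,interpolation=2)[:,:,::-1]);ribs(im,P)
E
```

```text
('t', 49.9, 'bed', array([-90.2,  59.7, 278.6]), 'open', np.float64(35.0), 'gf', np.float64(0.0), 'F', array([-0.2,  0.6, -0.3]))
[-42.5  98.1   0. ] [11.3 39. ] 91.1
[-43.7  35.1   0. ] [11.7 39.3] 89.1
```

View pics/w4.png

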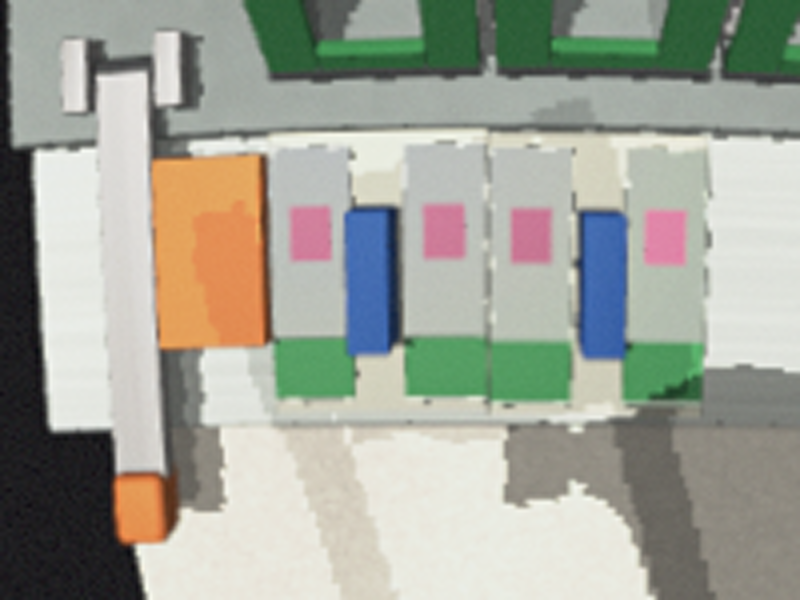

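The row is complete: both carriers are flush with each other, within about 1 mm of the fence and tight to the stop, which is down. Next I'll locate the stop grip and flip the stop up.

```bash
python3 - <<'E'
from h import *
def grip(P,im):
    h,s,v=[a.astype(int) for a in cv2.split(cv2.cvtColor(im,cv2.COLOR_RGB2HSV))]
    m=(h>3)&(h<18)&(s>140)&(P[...,2]>.036)&(P[...,2]<.06)
    q=np.array([toB(p) for p in P[m]]);q=q[(q[:,0]<-88)&(q[:,1]>140)]
    return np.percentile(q,[3,50,97],axis=0)
im,P=look(*B(-150,165,0)[:2],.24); g=grip(P,im);print(g)
x,y=(g[0,0]+g[2,0])/2,(g[0,1]+g[2,1])/2
gripper_to(.045,60)
movep(B(-108,y,110),DOWN); move_l(B(-108,y,19),.1,max_force=12); print(st())
gripper_to(0,60); hold(.2); print(st())
arc(y,128,0,.5,-15,3,.08); print(st())
E
```

```text
[[-118.9  163.6   46.6]
 [-109.   170.3   48.1]
 [-100.   176.9   49.5]]
('t', 53.4, 'bed', array([-107.3,  170.6,   19.9]), 'open', np.float64(44.6), 'gf', np.float64(0.0), 'F', array([ 0.8,  0.1, -0.2]))
('t', 54.0, 'bed', array([-107.4,  170.9,   20. ]), 'open', np.float64(12.7), 'gf', np.float64(58.9), 'F', array([-1. ,  2. ,  5.9]))
('t', 55.2, 'bed', array([-86.5, 170.8,  80.6]), 'open', np.float64(11.1), 'gf', np.float64(58.7), 'F', array([ 21.3,   3.5, -14.6]))
```

```bash
python3 - <<'E'
from h import *
R=123
for th in np.linspace(.55,1.75,9):
    move_l(B(20-R*np.cos(th),170.5,34+R*np.sin(th)-19),.08)
    o=observe();p=toB(o["eef_pos"])-[20,0,15];r=np.hypot(p[0],p[2]);print(round(th,2),round(r,1),round(np.arctan2(p[2],-p[0]),3),np.round(o["ft_force"],1),round(o["opening"]*1000,1))
    if o["opening"]<.006: print("lost");break
    R+=(r-R)*.5
E
```

```text
0.55 124.7 0.53 [-6.1  4.3  2. ] 11.1
0.7 124.1 0.695 [-2.7  4.2 -0.2] 11.5
0.85 123.9 0.846 [-1.7  5.3 -1.1] 10.5
1.0 123.4 0.997 [ 0.   5.3 -2. ] 10.1
1.15 123.6 1.144 [-1.4  5.4  1.8] 10.0
1.3 123.1 1.297 [-1.1  5.6 -0. ] 8.6
1.45 123.6 1.451 [-2.1  4.7  3.4] 8.4
1.6 122.5 1.599 [ 0.  -0.2 -0.6] 0.1
lost
```

```bash
python3 - <<'E'
from h import *
print(st())
im,d=get_image("side");cv2.imwrite("pics/s2.png",cv2.resize(im[140:340,80:330],None,fx=3,fy=3)[:,:,::-1])
E
```

```text
('t', 58.2, 'bed', array([ 23.4, 169.3, 137.5]), 'open', np.float64(0.1), 'gf', np.float64(0.0), 'F', array([ 0. , -0.2, -0.6]))
```

View pics/s2.png

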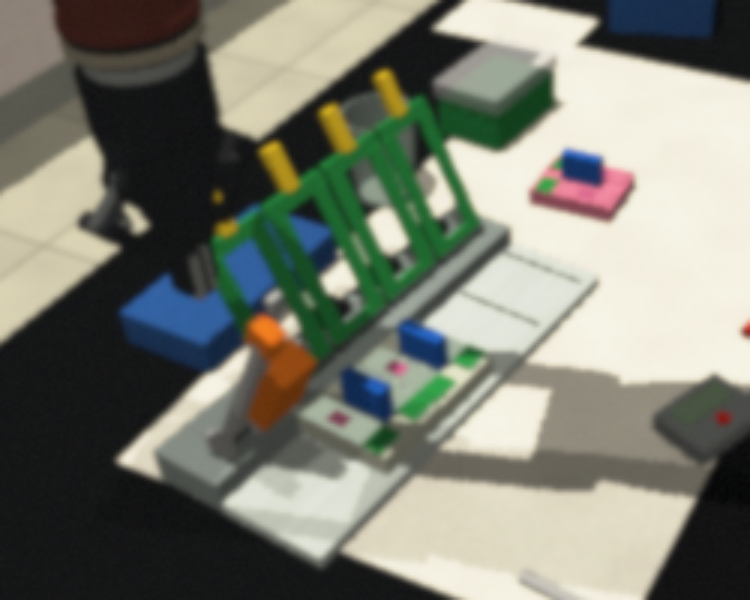

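The side view shows the stop slipped out at about 70° and is falling back. The carriers are untouched. I'll clear the gripper, check the row, then regrip nearer the block's centre.

```bash
cat >> h.py <<'E'
def grip(im,P):
    h,s,v=[a.astype(int) for a in cv2.split(cv2.cvtColor(im,cv2.COLOR_RGB2HSV))]
    m=(h>3)&(h<18)&(s>140)&(P[...,2]>.02)
    q=np.array([toB(p) for p in P[m]]);q=q[(q[:,0]<80)&(q[:,1]>160)&(q[:,0]>-140)]
    return np.percentile(q,[3,50,97],axis=0) if len(q) else None
E
python3 - <<'E'
from h import *
move_l(B(23,169,230),.2); gripper_to(.045,60); hold(.5)
im,P=look(*B(-130,130,0)[:2],.26); print(grip(im,P)); ribs(im,P); print(st())
movep(B(-108,170,110),DOWN); move_l(B(-108.5,170,15.5),.1,max_force=12); print(st())
gripper_to(0,60); hold(.2); print(st())
p=toB(observe()["eef_pos"])-[20,0,15]; R=np.hypot(p[0],p[2]);R=min(R,127.5)
for th in np.linspace(.03,.45,5)[1:]:
    move_l(B(20-R*np.cos(th),170,34+R*np.sin(th)-19),.08)
    o=observe();p=toB(o["eef_pos"])-[20,0,15];r=np.hypot(p[0],p[2]);print(round(th,2),round(r,1),round(np.arctan2(p[2],-p[0]),3),np.round(o["ft_force"],1),np.round(o["torque"],2),round(o["opening"]*1000,1))
E
```

```text
[[-118.429  160.7     40.271]
 [-106.6    168.3     47.7  ]
 [ -17.652  176.8     49.5  ]]
[-43.1  98.5   0. ] [11.8 38.6] 90.8
[-44.2  34.9   0. ] [12.1 39. ] 90.3
('t', 60.9, 'bed', array([-129.5,  130. ,  259.3]), 'open', np.float64(44.8), 'gf', np.float64(0.0), 'F', array([-0.2,  0.4, -0.3]))
('t', 62.6, 'bed', array([-107.8,  170.4,   16.4]), 'open', np.float64(44.6), 'gf', np.float64(0.0), 'F', array([-0.4,  0.2, -1.3]))
('t', 63.2, 'bed', array([-107.9,  170.9,   16.5]), 'open', np.float64(14.3), 'gf', np.float64(59.0), 'F', array([-0.8,  2.9,  6.3]))
0.14 126.2 0.138 [ 6.4  5.5 -3.8] [ 0.95 -0.86 -0.17] 13.5
0.24 124.8 0.248 [10.5  5.  -5.7] [ 0.9  -1.59 -0.03] 13.8
0.35 124.4 0.356 [14.   4.4 -9.3] [ 1.02 -1.98 -0.03] 13.5
0.45 125.0 0.455 [12.1  6.8 -9.2] [ 1.18 -1.73 -0.  ] 13.5
```

```bash
python3 - <<'E'
from h import *
R=124.
for th in np.linspace(.55,1.85,14):
    move_l(B(20-R*np.cos(th),170,34+R*np.sin(th)-19),.06)
    o=observe();p=toB(o["eef_pos"])-[20,0,15];r=np.hypot(p[0],p[2]);print(round(th,2),round(r,1),round(np.arctan2(p[2],-p[0]),3),np.round(o["ft_force"],1),round(o["opening"]*1000,1))
    if o["opening"]<.006: print("lost");break
    R+=(r-R)*.7
E
```

```text
0.55 123.4 0.542 [ 3.4  6.7 -4.8] 13.1
0.65 122.4 0.642 [ 6.3  7.4 -7.4] 13.3
0.75 121.5 0.739 [ 5.6  6.5 -8.7] 13.0
0.85 120.5 0.838 [ 5.6  6.2 -7.3] 12.5
0.95 120.1 0.935 [ 1.7  6.4 -4.8] 12.5
1.05 118.7 1.035 [ 2.4  6.8 -5.3] 12.1
1.15 117.8 1.136 [ 1.8  6.4 -4. ] 11.2
1.25 117.9 1.241 [-2.5  5.5  1.8] 11.3
1.35 116.8 1.345 [ 1.1  5.5 -1.9] 8.3
1.45 117.0 1.451 [-0.3  4.8  3.1] 8.6
1.55 117.5 1.554 [-1.1  5.2  4.8] 8.0
1.65 116.1 1.648 [-0.4 -0.4 -0.3] 0.4
lost
```

```bash
python3 - <<'E'
from h import *
print(st())
a,_=get_image("side");hold(.3);b,_=get_image("side")
cv2.imwrite("pics/s3.png",cv2.resize(np.hstack([a[180:310,80:220],b[180:310,80:220]]),None,fx=2.8,fy=2.8)[:,:,::-1])
E
```

```text
('t', 68.8, 'bed', array([ 29. , 168.9, 130.8]), 'open', np.float64(0.4), 'gf', np.float64(0.0), 'F', array([-0.4, -0.4, -0.3]))
```

View pics/s3.png

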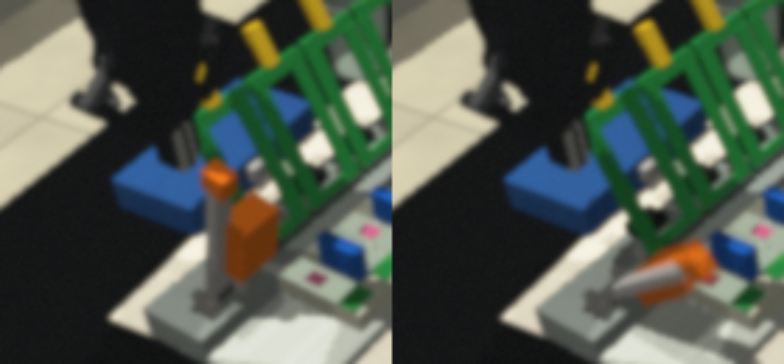

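The frames show the stop was still short of vertical when the pads slid off its far side. So the pads sit farther behind the TCP than I modelled, and I need a grasp about 9 mm lower.

```bash
python3 - <<'E'
from h import *
move_l(B(29,169,230),.2); gripper_to(.045,60)
movep(B(-150,150,200),DOWN)
movep(B(-110.5,170,110),DOWN); move_l(B(-110.5,170,12),.1,max_force=12);print(move_l(B(-110.5,170,7.5),.03,max_force=8), st())
gripper_to(0,60); hold(.2); print(st())
a=toB(observe()["eef_pos"]); off=a-[20-128,0,34]; print(off)
R=128.
for th in np.linspace(.0,1.8,19)[1:]:
    move_l(B(20-R*np.cos(th)+off[0],170,34+R*np.sin(th)+off[2]),.07)
    o=observe();p=toB(o["eef_pos"])-off-[20,0,34];r=np.hypot(p[0],p[2]);print(round(th,2),round(r,1),round(np.arctan2(p[2],-p[0]),3),np.round(o["ft_force"],1),round(o["opening"]*1000,1))
    if o["opening"]<.006: print("lost");break
    R+=(r-R)*.7
E
```

```text
False ('t', 73.0, 'bed', array([-110.6,  170. ,    7.5]), 'open', np.float64(45.3), 'gf', np.float64(0.0), 'F', array([ 0.4, -0.6,  0.4]))
('t', 73.5, 'bed', array([-110.4,  170.8,    7.9]), 'open', np.float64(15.1), 'gf', np.float64(60.9), 'F', array([-0.4,  5.9,  2.2]))
[ -2.4 170.8 -26.1]
0.1 126.6 0.105 [ 4.5  5.1 -2.1] 14.4
0.2 125.5 0.205 [ 5.5  5.7 -3.9] 14.5
0.3 124.4 0.306 [ 7.3  5.5 -4.2] 14.1
0.4 123.6 0.404 [ 6.1  6.6 -4.8] 14.8
0.5 122.8 0.502 [ 5.5  6.9 -6.2] 14.4
0.6 122.1 0.597 [ 5.6  6.7 -6.3] 14.3
0.7 121.4 0.693 [ 5.1  6.7 -7.7] 14.4
0.8 120.8 0.79 [ 4.8  7.  -7.1] 14.2
0.9 120.2 0.884 [ 2.7  7.3 -6.3] 14.3
1.0 119.5 0.984 [ 1.6  7.5 -6.4] 14.3
1.1 118.7 1.082 [-0.7  5.9 -4.1] 14.3
1.2 118.0 1.184 [-0.3  6.2 -3.9] 14.3
1.3 117.5 1.285 [-2.   5.9 -1.1] 13.4
1.4 117.1 1.39 [-1.5  5.4  0.5] 13.9
1.5 116.7 1.496 [-0.2  5.4 -0.5] 13.2
1.6 117.0 1.602 [-0.7  4.9  2.3] 12.3
1.7 117.6 1.705 [-0.   4.3  4.6] 11.3
1.8 116.4 1.804 [ 0.6 -0.3 -0.6] -0.2
lost
```

```bash
python3 - <<'E'
from h import *
hold(.4)
move_l(B(toB(observe()["eef_pos"])[0]+8,169,240),.2)
im,P=look(*B(-130,130,0)[:2],.26,tag="w5"); print(grip(im,P)); ribs(im,P); print(st())
E
```

```text
[[ -1.    160.4   109.893]
 [ 14.1   166.9   172.9  ]
 [ 27.669 176.6   175.3  ]]
[-43.   98.2   0. ] [11.4 38.5] 90.4
[-44.6  35.2   0. ] [12.2 38.4] 91.5
('t', 81.6, 'bed', array([-129.4,  130. ,  259.5]), 'open', np.float64(-0.2), 'gf', np.float64(0.0), 'F', array([ 0.3, -0.3, -1. ]))
```

```bash
python3 - <<'E'
from h import *
gripper_to(0,60)
movep(B(-60,170,200),DOWN); move_l(B(-60,170,150),.15)
print(move_l(B(24,170,150),.06,max_force=10),st())
hold(.3); move_l(B(-60,170,160),.15)
im,P=look(*B(-130,130,0)[:2],.26,tag="w6"); print(grip(im,P)); ribs(im,P); print(st())
h,s,v=[a.astype(int) for a in cv2.split(cv2.cvtColor(im,cv2.COLOR_RGB2HSV))]
m=(h>18)&(h<33)&(s>130)&(P[...,2]>.12)
N,L,S,C=cv2.connectedComponentsWithStats(m.astype(np.uint8))
for i in range(1,N):
    if S[i,4]>40: print("tab",toB(np.median(P[L==i],0)))
E
```

```text
False ('t', 84.4, 'bed', array([ 23.7, 170.1, 150.1]), 'open', np.float64(0.4), 'gf', np.float64(0.0), 'F', array([-0.3,  0.2,  0.4]))
[[ -1.    160.9   104.075]
 [ 14.45  167.25  172.9  ]
 [ 27.775 176.875 175.2  ]]
[-43.2  98.2   0. ] [11.9 38.5] 91.8
[-44.6  34.7   0. ] [11.9 38.3] 90.1
('t', 86.3, 'bed', array([-130.1,  129.9,  258.5]), 'open', np.float64(-0.4), 'gf', np.float64(0.0), 'F', array([-1.1,  0.5, -0.4]))
tab [ 72.8 -91.8 160. ]
```

View pics/w6.png

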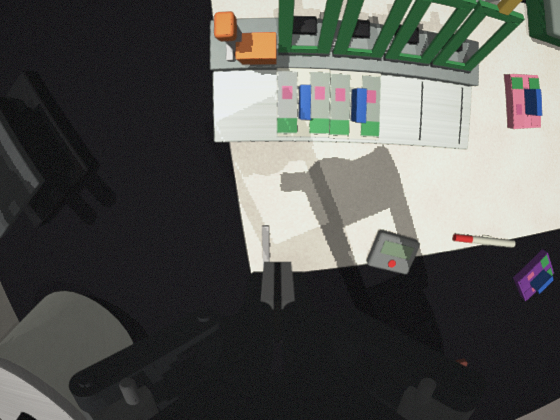

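w6 shows the stop still upright at (225,22), reading the same as before, as if the push never touched it. I'll repeat the push and watch it from the side.

```bash
python3 - <<'E'
from h import *
movep(B(-60,169,200),DOWN); move_l(B(-60,169,135),.15)
fr=[]
def snap():
    a,_=get_image("side"); fr.append(a[170:320,80:230])
for x in(-20,0,20,35):
    print(x,move_l(B(x,169,135),.06,max_force=10),st()[-1]); snap()
cv2.imwrite("pics/s4.png",cv2.resize(np.vstack([np.hstack(fr[:2]),np.hstack(fr[2:])]),None,fx=2,fy=2)[:,:,::-1])
E
```

```text
-20 False [ 0.4 -0.1  0.1]
0 False [-0.5  0.7 -0.5]
20 False [-0.3 -0.3  0.6]
35 False [-0.7  0.6  0.1]
```

View pics/s4.png

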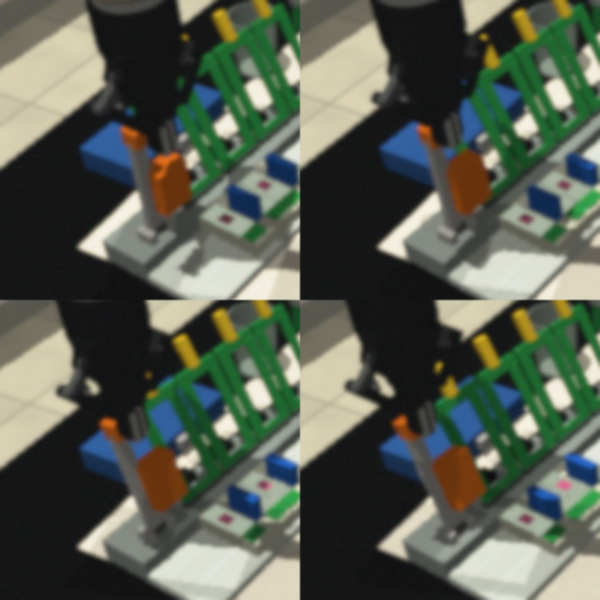

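```bash
cat >> h.py <<'E'
def stopang():
    im,P=cloud("side"); h,s,v=[a.astype(int) for a in cv2.split(cv2.cvtColor(im,cv2.COLOR_RGB2HSV))]
    m=(h>3)&(h<18)&(s>160)&(v>90)&(P[...,2]>.02)&np.isfinite(P[...,0])
    q=np.array([toB(p) for p in P[m]]);q=q[(q[:,0]<120)&(q[:,1]>100)&(q[:,0]>-140)]
    g=q[np.hypot(q[:,0]-20,q[:,2]-34)>112]; f=q[np.hypot(q[:,0]-20,q[:,2]-34)<95]
    for w in(g,f):
        if len(w): m_=np.median(w,0);print("stop",len(w),m_,round(np.arctan2(m_[2]-34,20-m_[0]),3))
E
python3 - <<'E'
from h import *
stopang()
f=np.load("side0.npz")
hold(.5);p=toB(observe()["eef_pos"]);move_l(B(p[0]-70,p[1],p[2]),.1);hold(.5);stopang();print(st())
E
```

```text
stop 64 [ 54.05 177.3  163.35] 1.828
stop 507 [ 17.  153.4  95.8] 1.522
stop 109 [ 48.9 176.4 163.5] 1.79
stop 498 [ 16.7 154.5  95.7] 1.517
('t', 91.7, 'bed', array([-35.1, 168.9, 134.9]), 'open', np.float64(0.3), 'gf', np.float64(0.0), 'F', array([ 0.2, -0.2,  0.3]))
```

The stop is leaning back at its end stop, about 1.8 rad, and stays there with the arm withdrawn. Now cover 1: push it over from behind, let it fall, then press it shut.

```bash
cat >> h.py <<'E'
def cover(y):
    movep(B(60,y,250),DOWN); movep(B(130,y,230),DOWN); move_l(B(130,y,152),.15)
    print("push",move_l(B(20,y,152),.08,max_force=15),move_l(B(0,y,160),.08,max_force=15),st())
    hold(.6)
    move_l(B(-112,y,150),.2); print(move_l(B(-112,y,85),.15,max_force=15))
    print("press",move_l(B(-112,y,35),.03,max_force=30),st())
    hold(.2); move_l(B(-112,y,150),.2)
E
python3 - <<'E'
from h import *
gripper_to(0,60); move_l(B(-35,160,250),.2)
cover(98)
im,P=look(*B(-130,80,0)[:2],.26,tag="w7"); stopang(); print(st())
E
```

```text
push True True ('t', 95.4, 'bed', array([ 82.2,  98.8, 160.2]), 'open', np.float64(0.2), 'gf', np.float64(1.3), 'F', array([0.7, 1. , 2.6]))
False
press False ('t', 99.5, 'bed', array([-111.8,   98.1,   35.2]), 'open', np.float64(-0.1), 'gf', np.float64(0.0), 'F', array([-0.2,  0.6,  0.2]))
stop 109 [ 50.  174.7 163.9] 1.798
stop 517 [ 17.4 154.   97.1] 1.53
('t', 101.3, 'bed', array([-130.4,   79.9,  258.9]), 'open', np.float64(-0.1), 'gf', np.float64(0.0), 'F', array([-0.3,  0.3, -0.2]))
```

View pics/w7.png

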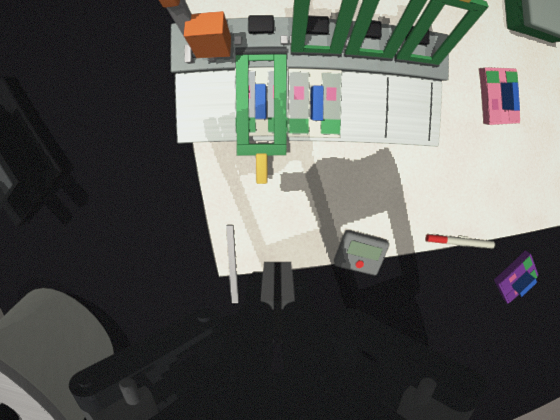

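w7 shows cover 1 down over carrier 1, with its tab at (261,168). I'll check its height in the depth before doing cover 2.

```bash
cat >> h.py <<'E'
def tabs(im,P):
    h,s,v=[a.astype(int) for a in cv2.split(cv2.cvtColor(im,cv2.COLOR_RGB2HSV))]
    m=(h>18)&(h<33)&(s>130)&(P[...,2]>.02)
    N,L,S,C=cv2.connectedComponentsWithStats(m.astype(np.uint8))
    for i in range(1,N):
        if S[i,4]>40:
            q=np.array([toB(p) for p in P[L==i]]);print("tab",np.percentile(q,[5,50,95],axis=0).tolist())
    g=(h>55)&(h<80)&(s>120)
    q=np.array([toB(p) for p in P[g&np.isfinite(P[...,0])]]);
    for y in(98,33.5):
        for x0,x1 in((-106,-94),(-30,0)):
            k=q[(abs(q[:,1]-y)<32)&(q[:,0]>x0)&(q[:,0]<x1)&(q[:,2]>31)]
            if len(k): print("green",y,x0,len(k),np.median(k[:,2]))
E
python3 - <<'E'
from h import *
im,P=look(*B(-150,70,0)[:2],.22); tabs(im,P); ribs(im,P)
E
```

```text
tab [[-139.74, 92.1, 37.8], [-123.1, 98.2, 39.2], [-106.66, 104.0, 40.4]]
green 98 -106 62 38.0
green 98 -30 7 34.5
[-42.8  97.5   0. ] [11.2 38.9] 89.6
[-44.7  34.8   0. ] [11.3 38.9] 90.6
```

```bash
python3 - <<'E'
from h import *
movep(B(-125,35,100),DOWN); move_l(B(-125,35,22),.12,max_force=10)
print(move_l(B(-90,35,22),.02,max_force=5),st()); move_l(B(-125,35,22),.1); move_l(B(-125,35,150),.2)
cover(33.5)
im,P=look(*B(-150,60,0)[:2],.22,tag="w8"); tabs(im,P); ribs(im,P);stopang(); print(st())
E
```

```text
False ('t', 105.3, 'bed', array([-90.1,  35. ,  22. ]), 'open', np.float64(-0.0), 'gf', np.float64(0.0), 'F', array([-0.7,  0.5, -0.1]))
push True True ('t', 109.6, 'bed', array([ 82.3,  34.1, 160.2]), 'open', np.float64(0.0), 'gf', np.float64(1.3), 'F', array([1.5, 0. , 2.7]))
False
press False ('t', 113.7, 'bed', array([-111.8,   33.5,   35.2]), 'open', np.float64(-0.3), 'gf', np.float64(0.0), 'F', array([-0.1, -0.9, -0.6]))
tab [[-139.4, 92.2, 37.7], [-123.1, 97.9, 39.1], [-107.6, 103.97, 40.4]]
tab [[-139.605, 28.395, 37.9], [-123.0, 34.1, 39.1], [-106.89500000000001, 40.3, 40.4]]
green 98 -106 17 38.1
green 98 -30 9 35.0
green 33.5 -106 182 38.3
green 33.5 -30 143 35.2
[-43.2  97.3   0. ] [11.7 38.7] 89.4
[-43.8  34.7   0. ] [11.  38.6] 90.3
stop 110 [ 50.3  174.35 163.75] 1.8
stop 516 [ 17.5  153.65  97.2 ] 1.531
('t', 115.5, 'bed', array([-150.2,   59.6,  219. ]), 'open', np.float64(-0.1), 'gf', np.float64(0.0), 'F', array([ 0.4, -0.7,  0.1]))
```

View pics/w8.png

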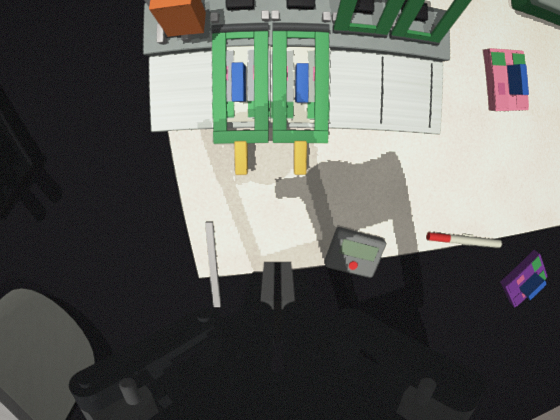

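Covers 1 and 2 are flat and shut: the tabs at (240,157) and (300,157) are level at z 39 mm. Covers 3 and 4 are open, the stop is up and the carriers are in place, so I'll hand in.

```bash
python3 - <<'E'
from h import *
print(job_done())
E
```

```text
the job is handed in; nothing more can be done
None
```

I handed the job in: both carriers sit in the row against the fence from bay 1, the stop is flipped back up, covers 1 and 2 read shut, and covers 3 and 4 are open. The hand-in call returned no verdict, and the stop fell back down twice before it finally stayed up.

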